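# Pedal a closed loaf tin out of the lidding machine and tray it

### The job

Press the pedal of the lidding machine down to its stop, firmly but without ramming it, so that it pushes the closed loaf tin out onto the ledge, and let the pedal spring back up. Then pick that tin up and set it down (not dropped) on the bare paper liner on the baking tray, centred and lying lengthwise like the liner. Leave the other two tins where they are.

Things in the scene. Friction and masses are not known exactly. Their poses are not given: they have to be found in the camera images.
- machine: Fixed bench-top lidding machine, white hood on a steel base, 340 (y) x 200 (x) x 240 mm high, front towards its -x; origin on the bench. The pedal is at +y, the tin's chamber at -y. The hood's flat front is the plane x = -80 mm, from 115 mm height up, and it overhangs the pedal: an upright gripper would strike it, so lean the tool out to the front (-x) 20 to 50 degrees and press with the tips.
- ledge (a point): Point on the deck where the pushed-out tin's centre comes to stand (machine x -142, y -75, height 30 mm), on a 72 mm wide ledge along machine x that ends 78 mm further out in a lip 8 mm high. Side rails 5 mm high, 30 mm either side of the centre line. The hood's face is 62 mm behind this point.
- tread (a point): The spot to press, on top of the dark ribbed steel tread: middle of its width, 11 mm inside its front edge, 18 mm in front of the hood's face (machine x -98, y 85, height 88 mm at rest). It moves with the pedal; its axes do not matter. The tread is 96 mm wide (machine y), 8 mm thick, stands out 30 mm in front of the hood; nothing is in front of it.
- pedal (a joint): Pedal angle, rad: 0 up at rest, 0.24 down on its hard stop. Hinged 138 mm behind the pressing spot, which sinks about 33 mm nearly straight down. A spring lifts it again. It takes about 5 N at first, 10 to 18 N near the end; beyond that it is on the stop. About 25 N is right, over 70 N is ramming. Its full stroke pushes the tin 120 mm towards machine -x.
- tin: The tin to move: closed plain aluminium loaf tin, 100 (x) x 48 (y) x 42 mm, 0.15 to 0.31 kg, vertical sides; origin at the centre of its underside. It starts out of reach inside the machine's chamber, lengthwise along machine x; the pedal pushes it out until its rear end is about 12 mm clear of the hood's face. Grip it from above across its width, at or just forward of its centre.
- tray: Dark baking tray, fixed on the bench, 180 (x) x 300 mm (y), floor 5 mm thick, rim 12 mm high; origin at the centre of its underside. It has three places in a row along its y, 90 mm apart, for tins lying along its x: two are taken by tins, one has the bare liner.
- liner: Bare sheet of white baking paper on the tray floor, 124 (x) x 66 mm (y), fixed; origin at its centre at the height of the tray's floor (5 mm above the bench). The tin goes here, centred, its length along the liner's x (either way round).
- tin_left: Bystander: a tin like the one to move, standing on the tray; origin at the centre of its underside.
- tin_mid: Bystander: another such tin standing on the tray; origin at the centre of its underside.

How it is judged:
On the way, in this order (a step that is already met when the one before it is completed fails the run):
1. the pedal is pressed down onto its stop with the gripper (angle over 0.23) (value of joint pedal above 0.23 rad and contact force between the fingers and machine above 1 N), for 0.2 s.
2. the pedal is back up (angle under 0.03) and the tin stands pushed out on the ledge (value of joint pedal below 0.03 rad and x of tin in the frame of machine below -0.125 m and angle between tin's own z axis and vertical below 0.2 rad), for 0.1 s.
3. the tin is lifted off the ledge (height (world z) of tin above 0.05 m), for 0.1 s.
At the end, for the whole second after the job is handed in: The tin rests upright on the liner: its centre within 20 mm of the liner's centre, its length within 0.2 rad of the liner's, its underside within 5 mm of the tray floor, at rest; the pedal is back up (under 0.03 rad) (horizontal distance between tin and liner below 0.02 m and angle between the x axis of tin and the x axis of liner, either way round below 0.2 rad and angle between tin's own z axis and vertical below 0.1 rad and z of tin in the frame of liner below 0.005 m and linear speed of tin below 0.02 m/s and value of joint pedal below 0.03 rad); the robot touches nothing.
It fails at once if the machine or its pedal is rammed with more than 70 N (contact force between the fingers and machine above 70 N).
It fails at once if the tin is let go over the tray while its underside is more than 30 mm above the tray floor (horizontal distance between tin and liner below 0.12 m and z of tin in the frame of liner above 0.03 m and contact force between tin and the fingers below 0.1 N).
It fails at once if one of the two tins on the tray is moved more than 15 mm or tipped (distance of any of tin_left, tin_mid from where it was at the start of the episode above 0.015 m or angle between any of tin_left, tin_mid's own z axis and vertical above 0.3 rad).
It also fails if it takes over 54 s, if anything falls off the work surface, if the arm or the gripper's body presses on something with over 40 N, if the wrist force passes 120 N, or if a joint passes its speed limit or range.

### The arm

A 6-joint arm with a two-finger parallel gripper is mounted at the origin on the work surface. World frame = base frame: x ahead of the robot, y to its left, z up, the work surface at z = 0. Lengths are in m, angles in rad, forces in N, time in s.
With the tool pointing down it reaches from about 0.375 to 0.9 m from the base axis. Payload 3.1 kg.
Tool frame: the origin (TCP) lies on the front face of the gripper's body, between the roots of the fingers; the fingertips stand 73 mm ahead of it and the grasp point (between the pads) lies 54 mm ahead of it (manip.finger_overhang is the distance from the TCP to the fingertips, in m); z points along the fingers, y is the direction in which the jaws open and shut (so a half turn about z gives the same grasp; the last joint's range is limited). The gripper opens to 85 mm and grips with 20 to 120 N. Pads are 22 mm wide; open, the fingers measure 114 mm over their backs; the gripper's body (76 mm by 85 mm) begins 54 mm behind the grasp point. The pads swing forward as they close: fully open they stand 13 mm farther back than shut.
Start: joints at [1.163, 0.527, 1.433, -0, 1.181, -0.178], TCP at [0.142, 0.609, 0.304] pointing down, gripper open.
Joint ranges: [-3.08, 3.08], [-0.75, 2.2], [0.22, 2.44], [-1.43, 4.57], [0, 2.65], [-2.85, 2.85]. Speed limits (rad/s): [2.79, 2.79, 3.14, 3.14, 3.14, 3.14].

### API

Orientations are given as a unit quaternion [x, y, z, w].
In Python, from station import manip gives the robot as it stands.
- The arm moves only by the tool apply_moves, never from a script. Its argument "increments" is a list that holds one entry, the list of rows, each a list of 4 numbers: the shift along the tool's x, y, z in m, then the turn about the tool's z in degrees. In form: [[[dx, dy, dz, spin], ...]]. A call has 1 to 5 rows; each row shifts and turns the pose as measured when the row begins, along the tool's axes as they then stand; what a row does not reach is not made up. A row lasts 1/10 s, in which the tool goes at most 50 mm and 8.59 degrees, less where a joint would pass 70% of its speed; a pose out of reach is approached as far as the arm can. A call with a gripper value outside its range is refused whole. "fingers" is the opening, from 0 (shut) to 1 (fully open), set as the call begins (left out, the last holds). The fingers move at their own pace and stop on an object; "newtons" is the grip in N (left out, the last holds). Time passes only in rows, so rows that do not move let the fingers close. It gives the time, the measured TCP pose, the force and the opening at its end, in the units of the state.
- manip.sense(): the state, without advancing time (a new reading comes with each control period).
- manip.snapshot(name): name is "scene" or "top"; returns (picture, depth): 400x640x3 uint8, red, green, blue; 400x640 float32, m along the optical axis (not along the pixel's ray), 0 where there is no reading.
- manip.camera_model(name): a dict with "mtx" (3x3 intrinsics, pixels), "distortion" ([k1, k2, p1, p2, k3] as OpenCV has them; the pictures are not rectified), "R" (3x3) and "t" (3): a world point X has camera coordinates R X + t. Camera axes: x right, y down, z forward; pixel columns grow to the right and rows downward; lengths in m; the calibration is good to about 2 mm. A picture is of the moment at which its call begins. camera_model takes no time and is no camera call.
- manip.sign_off(): hands the job in, once; it reports no verdict.
The state is a dict: "t": time; "q": joint angles; "qd": joint speeds; "tau": joint torques, N m; "tcp_pos": TCP position; "tool_rot": TCP orientation; "force": force on the tool from outside, world axes, zero at the start; "ft_torque": the same for the moment, N m; "finger_gap": opening from 0.0 (shut) to 1.0 (fully open).
Only numpy, scipy, OpenCV 4.12 (cv2) and the standard library are available. Lean on these libraries where they do the work, as an engineer would, in place of code of your own. Each camera call takes 0.05 s, during which the arm holds its last target.

## Working session

There is one attempt and no reset: what is moved stays moved. The work goes in short steps, Python scripts to look and compute and a tool call to move; the robot and the scene stay as the last step left them, time stands still between calls to the robot, and variables do not carry over. Pictures are saved under pics/ and viewed, and the job is handed in when it is done.

Besides the shell and the picture viewer there is one more tool, called after "Request:" by a JSON object that holds its "fn" and its "kwargs", one argument or row to a line. apply_moves: Moves the arm, as the interface text tells. Its arguments: {"type":"object","properties":{"increments":{"type":"array","items":{"type":"array","items":{"type":"array","items":{"type":"number"}}}},"fingers":{"type":"number"},"newtons":{"type":"number"}},"required":["increments"]}

```bash
ls; mkdir -p pics; python3 - <<'E'
from station import manip
import cv2,numpy as np
print(manip.sense())
for n in("scene","top"):
    p,d=manip.snapshot(n); cv2.imwrite(f"pics/{n}0.png",p[:,:,::-1]); np.save(f"pics/{n}0.npy",d)
    print(n,manip.camera_model(n))
E
```

```text
pics
{'t': 0.0, 'q': array([ 1.16247421e+00,  5.28483578e-01,  1.43397040e+00,  3.33073458e-05,
        1.18139000e+00, -1.78508909e-01]), 'qd': array([-6.55086768e-05,  5.57602687e-04, -9.76261842e-04,  2.43788294e-03,
       -1.01340247e-03, -5.05818926e-04]), 'tau': array([ 6.05937985e-04, -4.42339754e+01, -1.78030515e+01, -6.57587947e-06,
        8.36128194e-03,  5.65464006e-06]), 'tcp_pos': array([0.14210457, 0.60802593, 0.30290109]), 'tool_rot': array([ 1.14660133e-01,  9.93404141e-01, -1.07309669e-03, -3.40308729e-04]), 'force': array([-0.32480179, -0.12752412, -0.37866368]), 'ft_torque': array([ 0.05175465, -0.0255563 ,  0.03522052]), 'finger_gap': 0.9986913921313171}
scene {'mtx': array([[520.76799885,   0.        , 317.04634872],
       [  0.        , 520.76799885, 200.28169179],
       [  0.        ,   0.        ,   1.        ]]), 'distortion': array([-0.16589483,  0.        ,  0.        ,  0.        ,  0.        ]), 'R': array([[-0.71009803, -0.70410184,  0.00118182],
       [-0.6706356 ,  0.67583355, -0.30577263],
       [ 0.21449635, -0.21792111, -0.95210383]]), 't': array([0.43069568, 0.38319758, 1.10757893])}
top {'mtx': array([[394.99202718,   0.        , 327.07051782],
       [  0.        , 394.99202718, 197.23947733],
       [  0.        ,   0.        ,   1.        ]]), 'distortion': array([-0.03986095,  0.        ,  0.        ,  0.        ,  0.        ]), 'R': array([[ 0.02088953, -0.99969706,  0.01301586],
       [-0.99787904, -0.02165082, -0.06138942],
       [ 0.06165263, -0.01170586, -0.99802902]]), 't': array([0.01607528, 0.58882157, 1.09428887])}
```

View pics/scene0.png

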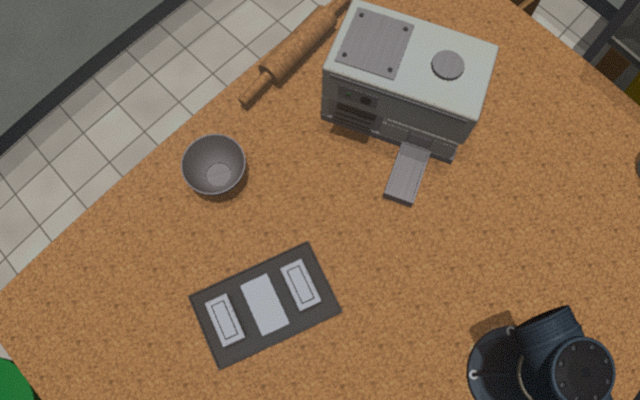

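View pics/top0.png

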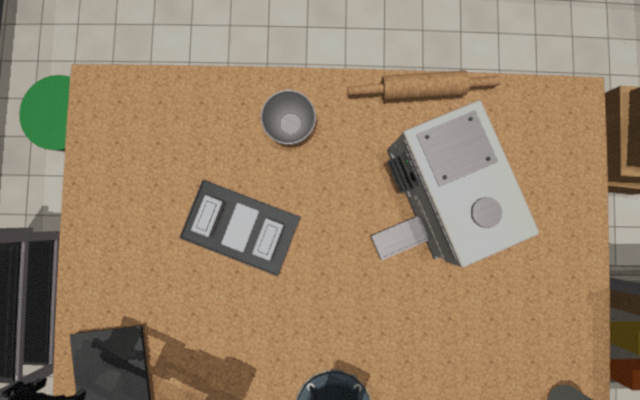

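The scene view has the machine at about (410,80), with the pedal on the far-left side near (355,120) and the ledge at (408,175). The tray is at (265,303), with the bare liner in the middle between the two tins. Next I'll enlarge both areas to measure them.

```bash
cat > h.py <<'E'
import numpy as np,cv2
from station import manip
from scipy.spatial.transform import Rotation as Ro
def world(n,px,d=None,z=None):
    c=manip.camera_model(n); px=np.array(px,float).reshape(-1,2)
    u=cv2.undistortPoints(px.reshape(-1,1,2),c["mtx"],c["distortion"]).reshape(-1,2)
    r=np.c_[u,np.ones(len(u))]; R,t=c["R"],c["t"]
    if d is not None: return (r*np.array(d).reshape(-1,1)-t)@R
    o=-R.T@t; w=r@R; return o+w*((z-o[2])/w[:,2])[:,None]
def pix(n,X):
    c=manip.camera_model(n); return cv2.projectPoints(np.array(X,float).reshape(-1,1,3),cv2.Rodrigues(c["R"])[0],c["t"],c["mtx"],c["distortion"])[0].reshape(-1,2)
def cloud(n,d):
    v,u=np.mgrid[:400,:640]; return world(n,np.c_[u.ravel(),v.ravel()],d.ravel()).reshape(400,640,3)
def crop(img,x0,y0,x1,y1,s,name):
    cv2.imwrite(name,cv2.resize(img[y0:y1,x0:x1],None,fx=s,fy=s,interpolation=cv2.INTER_CUBIC))
E
python3 - <<'E'
from h import *
i=cv2.imread("pics/scene0.png"); crop(i,310,0,510,150*1+60,4,"pics/c1.png".replace("c1","c1"))
crop(i,310,0,510,150,4,"pics/c1.png")
crop(i,180,235,350,370,4,"pics/c2.png")
j=cv2.imread("pics/top0.png"); crop(j,360,90,550,230+40,3,"pics/c3.png"); crop(j,170,170,310,280,5,"pics/c4.png")
d=np.load("pics/top0.npy"); C=cloud("top",d)
for a in[(470,150),(487,212),(400,240),(240,228),(207,215),(268,240),(404,172),(450,300)]: print(a,C[a[1],a[0]].round(4))
d=np.load("pics/scene0.npy"); C=cloud("scene",d)
for a in[(375,45),(448,66),(408,175),(355,105),(350,130),(265,303),(225,320),(300,285)]: print(a,C[a[1],a[0]].round(4))
E
```

```text
(470, 150) [ 0.6898 -0.2934  0.2424]
(487, 212) [ 0.5484 -0.3276  0.2535]
(400, 240) [ 0.473  -0.1765  0.0293]
(240, 228) [0.4965 0.2733 0.005 ]
(207, 215) [0.5308 0.3563 0.0467]
(268, 240) [0.4665 0.1872 0.048 ]
(404, 172) [ 0.6561 -0.1744  0.0848]
(450, 300) [ 0.3037 -0.3281 -0.0016]
(375, 45) [ 0.6905 -0.2584  0.2415]
(448, 66) [ 0.5456 -0.3237  0.2517]
(408, 175) [ 0.4742 -0.1697  0.0321]
(355, 105) [ 0.6574 -0.1721  0.1306]
(350, 130) [ 0.6603 -0.1704 -0.0012]
(265, 303) [0.5008 0.2712 0.0066]
(225, 320) [0.529  0.3581 0.0462]
(300, 285) [0.469  0.1912 0.0481]
```

View pics/c1.png

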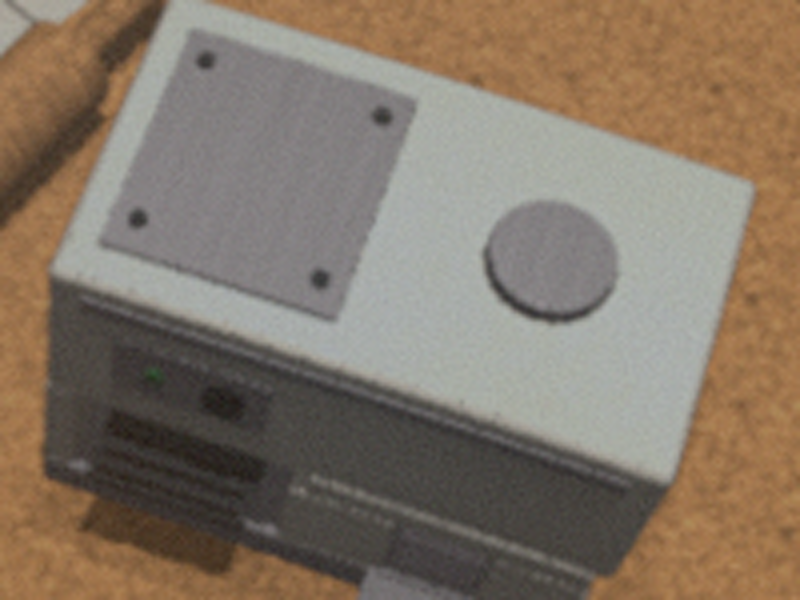

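View pics/c2.png

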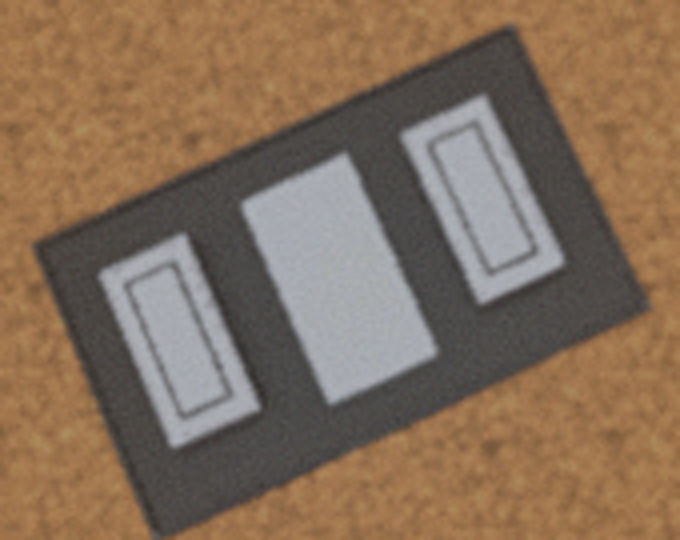

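View pics/c3.png

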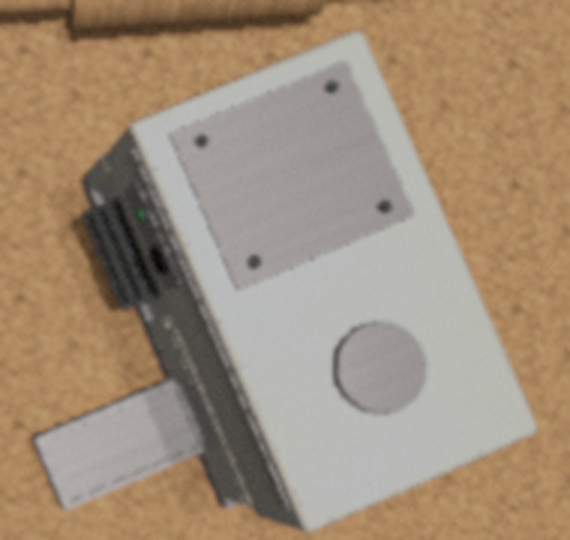

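View pics/c4.png

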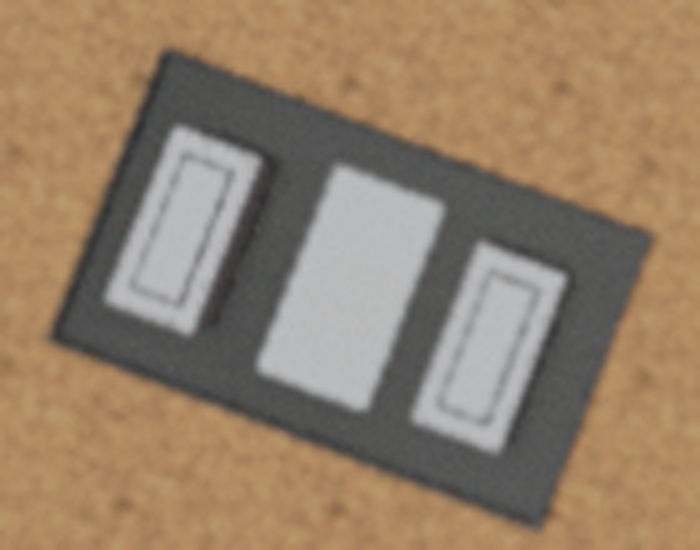

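```bash
python3 - <<'E'
from h import *
A=lambda l,s,o:np.array(l,float)/s+(np.array(o)-0.0)
def show(name,P):
    print(name,P[:,:2].round(4).tolist(),'mean',P[:,:2].mean(0).round(4))
    for k in range(4):
        e=P[(k+1)%4]-P[k]; print('   len %.4f ang %.2f'%(np.linalg.norm(e[:2]),np.degrees(np.arctan2(e[1],e[0]))))
show('mach scene FL FR BR BL',world("scene",A([(52,272),(670,485),(752,185),(170,0)],4,(310,0)),z=.24))
show('mach top',world("top",A([(133,127),(310,530),(535,430),(360,32)],3,(360,90)),z=.24))
show('liner scene',world("scene",A([(240,203),(350,153),(437,354),(330,405)],4,(180,235)),z=.005))
show('liner top',world("top",A([(335,163),(445,207),(367,412),(257,370)],5,(170,170)),z=.005))
show('tread top',world("top",A([(85,215),(110,205),(155,297),(125,308)],3,(360,90)),z=.088))
show('ledge? top',world("top",A([(35,437),(172,380),(205,450),(65,508)],3,(360,90)),z=.03))
E
```

```text
mach scene FL FR BR BL [[0.7288, -0.1404], [0.4231, -0.2746], [0.5036, -0.4523], [0.8068, -0.3129]] mean [ 0.6156 -0.295 ]
   len 0.3338 ang -156.29
   len 0.1950 ang -65.64
   len 0.3337 ang 24.69
   len 0.1893 ang 114.34
mach top [[0.7272, -0.1424], [0.4247, -0.2789], [0.5025, -0.4528], [0.8067, -0.3187]] mean [ 0.6153 -0.2982]
   len 0.3319 ang -155.72
   len 0.1906 ang -65.88
   len 0.3324 ang 23.80
   len 0.1934 ang 114.26
liner scene [[0.5688, 0.2844], [0.5455, 0.2207], [0.4305, 0.2647], [0.4521, 0.3259]] mean [0.4992 0.2739]
   len 0.0679 ang -110.08
   len 0.1231 ang 159.07
   len 0.0650 ang 70.54
   len 0.1238 ang -19.59
liner top [[0.5683, 0.2843], [0.5447, 0.2209], [0.428, 0.2615], [0.4502, 0.3245]] mean [0.4978 0.2728]
   len 0.0676 ang -110.46
   len 0.1235 ang 160.83
   len 0.0668 ang 70.59
   len 0.1248 ang -18.81
tread top [[0.6824, -0.1316], [0.6919, -0.1538], [0.6108, -0.1946], [0.6005, -0.168]] mean [ 0.6464 -0.162 ]
   len 0.0241 ang -66.85
   len 0.0908 ang -153.32
   len 0.0285 ang 111.26
   len 0.0897 ang 23.93
ledge? top [[0.4835, -0.0972], [0.5387, -0.2243], [0.4744, -0.2557], [0.4187, -0.126]] mean [ 0.4788 -0.1758]
   len 0.1386 ang -66.49
   len 0.0716 ang -153.98
   len 0.1412 ang 113.26
   len 0.0709 ang 23.93
```

```bash
cat >> h.py <<'E'
th=np.radians(-65.8); EX=np.array([np.cos(th),np.sin(th),0]); EY=np.array([-np.sin(th),np.cos(th),0])
O=.507*EX+.440*EY
def mach(x,y,z): return O+x*EX+y*EY+np.array([0,0,z])
def tomach(p): p=np.array(p)-O; return np.array([p@EX,p@EY,p[2]])
def need(target,yaw_y):
    s=manip.sense(); R=Ro.from_quat(s["tool_rot"]).as_matrix()
    cur=np.degrees(np.arctan2(R[1,1],R[0,1])); 
    print('t',s['t'],'tcp',s['tcp_pos'].round(4),'yaw_y %.2f'%cur,'F',s['force'].round(1),'gap',s['finger_gap'],'mach',tomach(s['tcp_pos']).round(4),'q',s['q'].round(2))
    sp=-((yaw_y-cur+180)%360-180)
    print('tool shift now',(R.T@(np.array(target)-s['tcp_pos'])).round(4),'spin %.2f'%sp)
    Rt=R@Ro.from_euler('z',sp,degrees=True).as_matrix()
    print('tool shift after spin',(Rt.T@(np.array(target)-s['tcp_pos'])).round(4))
E
python3 - <<'E'
from h import *
print(manip.finger_overhang)
# check tread and front in scene cloud
d=np.load("pics/scene0.npy");C=cloud("scene",d).reshape(-1,3); M=(C-O)@np.c_[EX,EY,[0,0,1]]
k=(M[:,2]>.13)&(M[:,2]<.22)&(abs(M[:,1])<.15)&(abs(M[:,0]+.08)<.02);print('face x',np.median(M[k,0]),k.sum())
k=(M[:,2]>.07)&(M[:,2]<.1)&(abs(M[:,1]-.085)<.06)&(abs(M[:,0]+.1)<.03);print('tread',k.sum(),M[k].mean(0),np.percentile(M[k],[2,98],axis=0))
need(mach(-.15,.085,.25),114.2)
E
```

```text
0.0726
face x -0.08194027427837709 2680
tread 658 [-0.09197154  0.08744409  0.08739384] [[-0.11035327  0.04145085  0.08185386]
 [-0.07127494  0.13364127  0.09238948]]
t 0.1 tcp [0.1421 0.6081 0.303 ] yaw_y 76.83 F [ 0.  -0.8 -0. ] gap 0.9995596289864402 mach [-1.0034 -0.0611  0.303 ] q [ 1.16  0.53  1.43  0.    1.18 -0.18]
tool shift now [-0.6341 -0.5895  0.0539] spin -37.37
tool shift after spin [-0.1461 -0.8533  0.0539]
```

Request:
{"fn": "apply_moves", "kwargs": {
  "increments": [
    [[0,0,0,-7.5],[0,0,0,-7.5],[0,0,0,-7.5],[0,0,0,-7.5],[0,0,0,-7.5]]
  ],
  "fingers": 1
}}

```text
t: 0.6
tcp_pos: [0.1415, 0.6065, 0.2999]
tool_rot: [-0.223, 0.975, -0.004, -0.003]
force: [-0.3, -0.3, -0.3]
finger_gap: 1.001
```

```bash
python3 - <<'E'
from h import *
need(mach(-.15,.085,.25),114.2)
E
```

```text
t 0.6 tcp [0.1415 0.6065 0.2999] yaw_y 115.79 F [-0.3 -0.3 -0.3] gap 1.000661728407106 mach [-1.0023 -0.0623  0.2999] q [ 1.16  0.53  1.44 -0.    1.18 -0.86]
tool shift now [-0.1239 -0.8557  0.054 ] spin 1.59
tool shift after spin [-0.1477 -0.8519  0.054 ]
```

Request:
{"fn": "apply_moves", "kwargs": {
  "increments": [
    [[-0.007,-0.048,0,0.4],[-0.007,-0.048,0,0.4],[-0.007,-0.048,0,0.4],[-0.008,-0.048,0,0.4],[-0.008,-0.048,0,0]]
  ]
}}

```text
t: 1.1
tcp_pos: [0.2772, 0.4038, 0.2982]
tool_rot: [-0.216, 0.976, -0.003, -0.003]
force: [1.2, 0.2, -0.9]
finger_gap: 1.0
```

Request:
{"fn": "apply_moves", "kwargs": {
  "increments": [
    [[-0.008,-0.048,0,0],[-0.008,-0.048,0,0],[-0.008,-0.048,0,0],[-0.008,-0.048,0,0],[-0.008,-0.048,0,0]]
  ]
}}

```text
t: 1.6
tcp_pos: [0.4167, 0.196, 0.2983]
tool_rot: [-0.217, 0.976, -0.003, -0.003]
force: [0.5, 0.1, 0.1]
finger_gap: 0.998
```

```bash
python3 - <<'E'
from h import *
need(mach(-.152,.087,.25),114.2)
E
```

```text
t 1.6 tcp [0.4167 0.196  0.2983] yaw_y 115.07 F [0.5 0.1 0.1] gap 0.9980257214610357 mach [-0.515   0.0204  0.2983] q [ 0.2   0.32  1.83 -0.01  1.   -1.81]
tool shift now [-0.0615 -0.3638  0.0493] spin 0.87
tool shift after spin [-0.067  -0.3628  0.0493]
```

```bash
python3 - <<'E'
from h import *
for n in("scene","top"):
    p,d=manip.snapshot(n); cv2.imwrite(f"pics/{n}1.png",p[:,:,::-1]); np.save(f"pics/{n}1.npy",d)
E
```

```text
(no output)
```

View pics/scene1.png

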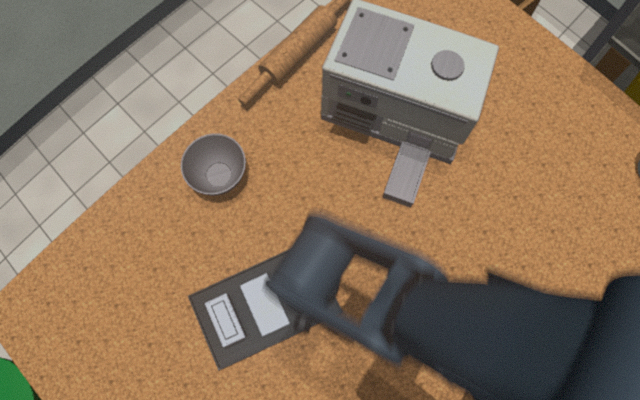

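View pics/top1.png

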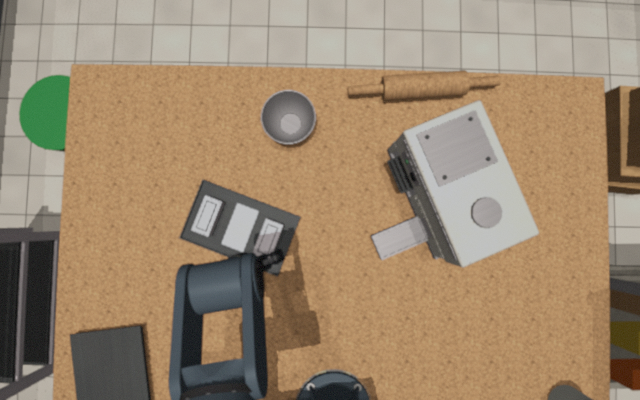

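```bash
python3 - <<'E'
from h import *
s=manip.sense();p=s['tcp_pos'];R=Ro.from_quat(s["tool_rot"]).as_matrix()
print(pix("top",[p,p+[0,0,.2],p-[0,0,.06]]).round(0),pix("scene",[p,p+[0,0,.2]]).round(0))
q1=s['q'][0];r=np.array([np.cos(q1),np.sin(q1),0]);l=np.array([-np.sin(q1),np.cos(q1),0])
for n in("scene","top"):
    C=cloud(n,np.load(f"pics/{n}1.npy")).reshape(-1,3); C=C[(C[:,2]>.12)&(C[:,2]<1.3)]-p
    a=np.c_[C@r,C@l,C[:,2]+p[2]]
    a=a[(abs(a[:,1])<.25)&(a[:,0]<.2)&(a[:,0]>-.3)]
    for z in np.arange(.15,.8,.05):
        b=a[(a[:,2]>z)&(a[:,2]<=z+.05)]
        if len(b)>5: print(n,'%.2f'%z,len(b),np.percentile(b[:,:2],[1,99],axis=0).round(3).tolist())
E
```

```text
[[248. 268.]
 [224. 283.]
 [253. 265.]] [[315. 284.]
 [315. 261.]]
scene 0.25 55 [[-0.033, 0.044], [-0.005, 0.075]]
scene 0.30 214 [[-0.032, 0.052], [-0.006, 0.074]]
scene 0.35 62 [[-0.04, -0.012], [-0.033, 0.022]]
scene 0.40 53 [[-0.039, -0.014], [-0.034, 0.02]]
scene 0.45 12 [[-0.042, -0.006], [-0.037, 0.053]]
scene 0.50 1853 [[-0.083, -0.046], [0.036, 0.065]]
scene 0.55 5216 [[-0.126, -0.05], [0.025, 0.061]]
scene 0.60 5002 [[-0.144, -0.051], [-0.051, 0.059]]
scene 0.65 3457 [[-0.183, -0.037], [-0.106, 0.054]]
scene 0.70 5916 [[-0.206, -0.047], [-0.144, 0.055]]
scene 0.75 6650 [[-0.213, -0.042], [-0.176, 0.052]]
top 0.25 40 [[-0.001, -0.078], [0.028, -0.044]]
top 0.30 290 [[-0.009, -0.075], [0.026, -0.028]]
top 0.35 61 [[-0.01, -0.041], [0.036, 0.01]]
top 0.40 19 [[0.033, -0.013], [0.034, 0.004]]
top 0.45 8 [[-0.012, -0.061], [0.037, 0.003]]
top 0.50 1829 [[-0.096, -0.062], [0.04, 0.051]]
top 0.55 4854 [[-0.13, -0.058], [0.027, 0.054]]
top 0.60 4041 [[-0.135, -0.055], [-0.05, 0.055]]
top 0.65 304 [[-0.12, -0.029], [-0.102, 0.015]]
```

```bash
python3 - <<'E'
from h import *
s=manip.sense();p=s['tcp_pos'];R=Ro.from_quat(s["tool_rot"]).as_matrix()
for n in("scene","top"):
    C=cloud(n,np.load(f"pics/{n}1.npy")).reshape(-1,3); a=(C-p)@R
    a=a[(abs(a[:,0])<.08)&(abs(a[:,1])<.11)]
    for z in np.arange(-.2,.08,.01):
        b=a[(a[:,2]>z)&(a[:,2]<=z+.01)]
        if len(b)>0: print(n,'%.2f'%z,len(b),'x',b[:,0].min().round(3),b[:,0].max().round(3),'y',np.percentile(b[:,1],[0,50,100]).round(3))
j=cv2.imread("pics/top1.png"); crop(j,200,210,320,310,6,"pics/c5.png")
j=cv2.imread("pics/scene1.png"); crop(j,250,200,360,340,5,"pics/c6.png")
E
```

```text
scene -0.19 11 x 0.034 0.038 y [0.001 0.013 0.019]
scene -0.14 25 x 0.03 0.037 y [0.001 0.014 0.025]
scene -0.13 8 x 0.031 0.037 y [0.005 0.016 0.023]
scene -0.12 5 x 0.029 0.036 y [0.011 0.019 0.025]
scene -0.11 29 x 0.028 0.039 y [-0.007  0.015  0.028]
scene -0.10 27 x 0.028 0.039 y [-0.005  0.016  0.029]
scene -0.09 9 x 0.03 0.039 y [0.003 0.02  0.027]
scene -0.08 7 x 0.032 0.039 y [0.006 0.019 0.026]
scene -0.07 5 x 0.033 0.039 y [0.01  0.015 0.024]
scene -0.05 138 x -0.01 0.017 y [0.054 0.065 0.071]
scene -0.04 33 x -0.008 0.017 y [0.054 0.071 0.073]
scene -0.03 26 x -0.007 0.016 y [0.054 0.073 0.074]
scene -0.02 13 x -0.007 0.015 y [0.073 0.074 0.076]
scene -0.01 7 x 0.012 0.016 y [0.05  0.074 0.075]
scene 0.00 46 x -0.008 0.017 y [0.05  0.07  0.076]
scene 0.01 6 x 0.007 0.018 y [0.049 0.053 0.058]
scene 0.05 1 x 0.015 0.015 y [0.048 0.048 0.048]
top -0.20 4 x -0.004 0.028 y [-0.064 -0.06  -0.058]
top -0.19 4 x -0.036 -0.032 y [-0.015 -0.013 -0.007]
top -0.14 12 x -0.033 -0.028 y [-0.021 -0.013 -0.005]
top -0.13 1 x -0.033 -0.033 y [-0.007 -0.007 -0.007]
top -0.12 6 x -0.032 -0.028 y [-0.02  -0.017 -0.012]
top -0.11 4 x -0.035 -0.032 y [-0.015 -0.01   0.   ]
top -0.10 19 x -0.035 -0.028 y [-0.022 -0.016  0.002]
top -0.08 9 x -0.033 0.014 y [-0.041 -0.022 -0.016]
top -0.07 19 x -0.034 0.021 y [-0.041 -0.039 -0.012]
top -0.06 11 x -0.006 0.015 y [-0.04  -0.04  -0.038]
top -0.05 125 x -0.01 0.014 y [-0.072 -0.062 -0.037]
top -0.04 47 x -0.011 0.015 y [-0.073 -0.057 -0.039]
top -0.03 21 x -0.013 0.014 y [-0.074 -0.073 -0.031]
top -0.02 44 x -0.015 0.019 y [-0.075 -0.039 -0.03 ]
top -0.01 55 x -0.013 0.019 y [-0.077 -0.043 -0.031]
top 0.00 32 x -0.011 0.014 y [-0.078 -0.075 -0.048]
top 0.01 4 x -0.011 0.009 y [-0.076 -0.054 -0.049]
top 0.02 1 x -0.005 -0.005 y [-0.046 -0.046 -0.046]
```

View pics/c5.png

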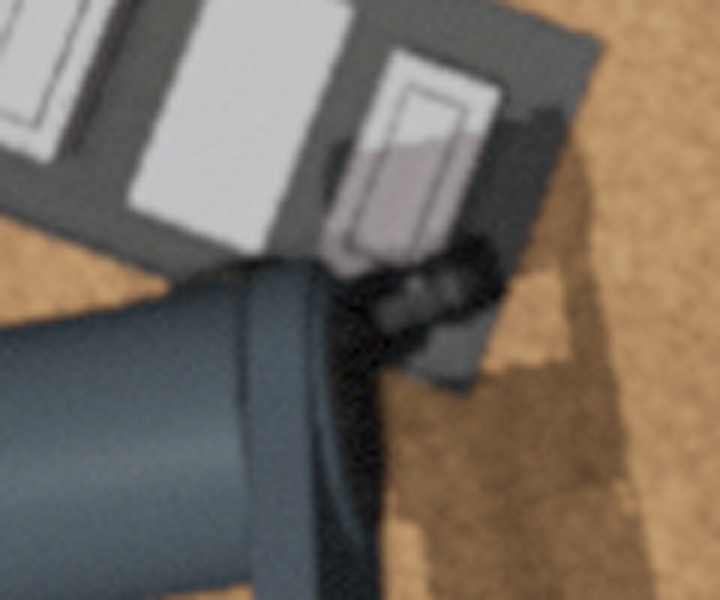

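View pics/c6.png

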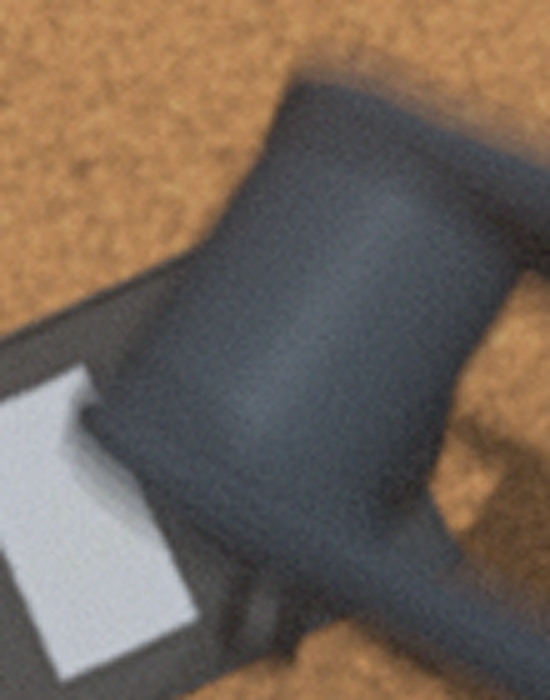

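The interface only spins about the tool axis, so I can't lean the tool. Instead I'll set the open jaws along machine x and press with the rear finger. Full open, the knuckles reach 76 mm from the axis and the finger backs 57 mm. With the TCP about 78 mm in front of the hood face, the finger overlaps the tread's front edge by about 8 mm and the knuckle still clears the hood.

Request:
{"fn": "apply_moves", "kwargs": {
  "increments": [
    [[-0.009,-0.045,0.002,0.4],[-0.009,-0.045,0.002,0.4],[-0.009,-0.045,0.002,0.2],[-0.009,-0.045,0.002,0],[-0.009,-0.045,0.002,0]]
  ]
}}

```text
t: 2.2
tcp_pos: [0.5503, 0.0076, 0.2874]
tool_rot: [-0.208, 0.978, -0.001, -0.005]
force: [0.0, -0.2, 0.0]
finger_gap: 0.998
```

```bash
python3 - <<'E'
from h import *
need(mach(-.1595,.087,.25),114.2)
E
```

```text
t 2.2 tcp [0.5503 0.0076 0.2874] yaw_y 113.95 F [ 0.  -0.2  0. ] gap 0.9978037787326083 mach [-0.2883  0.065   0.2874] q [-0.19  0.45  1.63 -0.01  1.07 -2.17]
tool shift now [-0.0229 -0.1287  0.0371] spin -0.25
tool shift after spin [-0.0223 -0.1288  0.0371]
```

Request:
{"fn": "apply_moves", "kwargs": {
  "increments": [
    [[-0.007,-0.04,0.008,0],[-0.007,-0.04,0.008,0],[-0.007,-0.03,0.008,0],[-0.002,-0.012,0.006,0],[0,0,0,0]]
  ]
}}

```text
t: 2.7
tcp_pos: [0.6247, -0.0994, 0.2534]
tool_rot: [-0.206, 0.979, 0.0, -0.005]
force: [-0.5, -0.2, -0.8]
finger_gap: 0.997
```

```bash
python3 - <<'E'
from h import *
need(mach(-.1595,.087,.19),114.2)
E
```

```text
t 2.7 tcp [ 0.6247 -0.0994  0.2534] yaw_y 113.76 F [-0.5 -0.2 -0.8] gap 0.9967119763764498 mach [-0.1602  0.089   0.2534] q [-0.33  0.6   1.46 -0.01  1.1  -2.31]
tool shift now [ 0.0013 -0.0009  0.0635] spin -0.44
tool shift after spin [ 0.0014 -0.0009  0.0635]
```

Request:
{"fn": "apply_moves", "kwargs": {
  "increments": [
    [[0.001,-0.001,0.02,-0.4],[0,0,0.02,0],[0,0,0.02,0],[0,0,0.008,0],[0,0,0,0]]
  ]
}}

```text
t: 3.2
tcp_pos: [0.619, -0.0911, 0.185]
tool_rot: [-0.213, 0.977, 0.003, -0.008]
force: [-0.8, 0.8, 0.3]
finger_gap: 0.995
```

```bash
python3 - <<'E'
from h import *
need(mach(-.1595,.087,.16),114.2)
for n in("scene","top"):
    p,d=manip.snapshot(n); cv2.imwrite(f"pics/{n}2.png",p[:,:,::-1]); np.save(f"pics/{n}2.npy",d)
p=cv2.imread("pics/scene2.png"); crop(p,270,0,470,200,3.9,"pics/c7.png");crop(p,270,0,470,150,4,"pics/c7.png")
p=cv2.imread("pics/top2.png"); crop(p,340,100,500,220,5,"pics/c8.png")
E
```

```text
t 3.2 tcp [ 0.619  -0.0911  0.185 ] yaw_y 114.54 F [-0.8  0.8  0.3] gap 0.9951484648710757 mach [-0.1702  0.0873  0.185 ] q [-0.32  0.68  1.52 -0.    0.96 -2.32]
tool shift now [ 0.     -0.0109  0.0249] spin 0.34
tool shift after spin [-0.     -0.0109  0.0249]
```

View pics/c7.png

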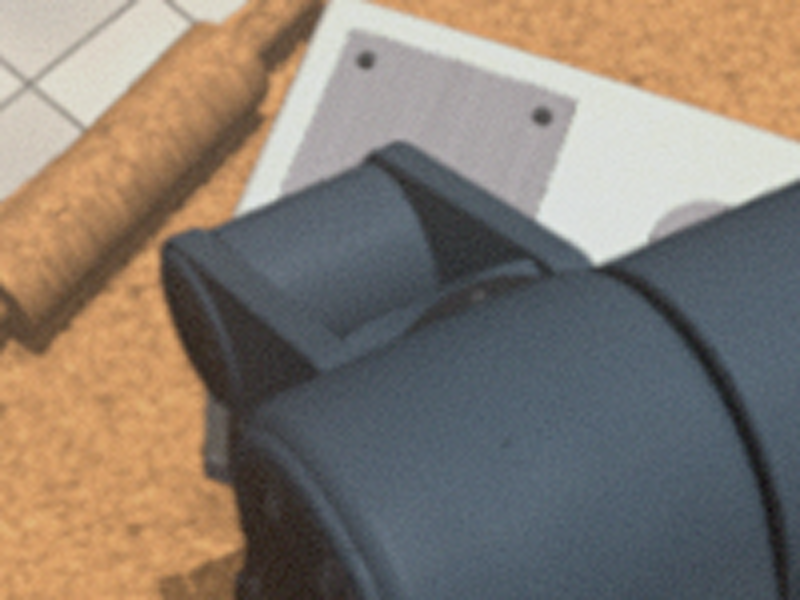

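View pics/c8.png

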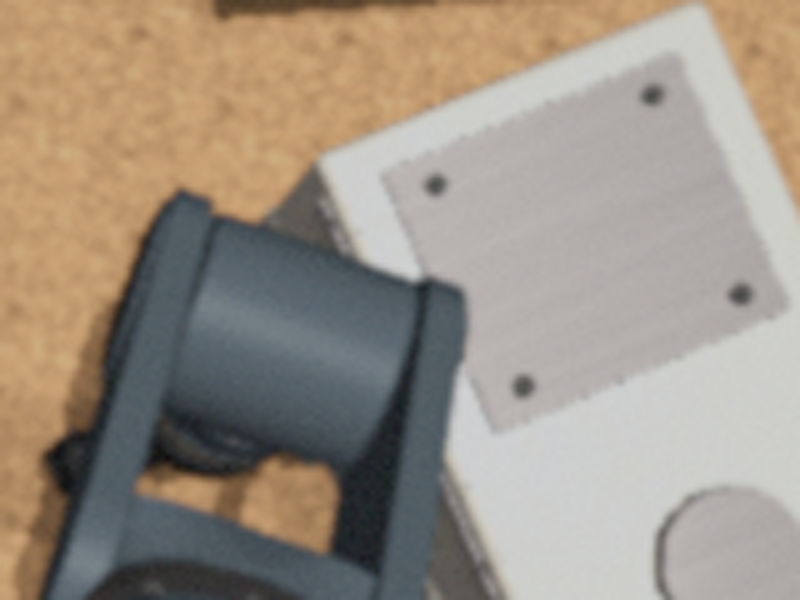

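```bash
cat >> h.py <<'E'
def tilt():
    s=manip.sense(); z=Ro.from_quat(s["tool_rot"]).as_matrix()[:,2]
    print('tool z in machine axes deg',np.degrees([z@EX,z@EY]).round(2),'world',np.degrees(z[:2]).round(2),'q',s['q'].round(3),'qd',s['qd'].round(3))
E
python3 - <<'E'
from h import *
tilt(); need(mach(-.1595,.087,.18),114.2)
E
```

```text
tool z in machine axes deg [-0.38 -0.67] world [-0.76  0.08] q [-0.324  0.678  1.517 -0.004  0.959 -2.321] qd [-0.01  -0.011 -0.025 -0.004 -0.006 -0.001]
t 3.3 tcp [ 0.62   -0.0917  0.1863] yaw_y 114.53 F [-0.7 -0.7 -0.3] gap 1.0008457986297234 mach [-0.1692  0.0879  0.1863] q [-0.32  0.68  1.52 -0.    0.96 -2.32]
tool shift now [ 0.0009 -0.0097  0.0062] spin 0.33
tool shift after spin [ 0.0008 -0.0097  0.0062]
```

Request:
{"fn": "apply_moves", "kwargs": {
  "increments": [
    [[0,-0.006,0,0],[0,-0.004,0,0],[0,0,0,0]]
  ]
}}

```text
t: 3.6
tcp_pos: [0.6259, -0.1013, 0.1894]
tool_rot: [-0.213, 0.977, 0.001, -0.004]
force: [0.1, 0.6, 0.6]
finger_gap: 0.996
```

```bash
python3 - <<'E'
from h import *
tilt(); need(mach(-.1595,.087,.16),114.2)
E
```

```text
tool z in machine axes deg [-0.15 -0.43] world [-0.45 -0.04] q [-0.335  0.681  1.499 -0.004  0.969 -2.333] qd [ 0.002 -0.011 -0.004  0.003  0.004 -0.001]
t 3.6 tcp [ 0.6259 -0.1013  0.1894] yaw_y 114.59 F [0.1 0.6 0.6] gap 0.9963346818835928 mach [-0.158   0.0894  0.1894] q [-0.34  0.68  1.5  -0.    0.97 -2.33]
tool shift now [0.0022 0.0015 0.0295] spin 0.39
tool shift after spin [0.0022 0.0014 0.0295]
```

Request:
{"fn": "apply_moves", "kwargs": {
  "increments": [
    [[0.002,0,0.008,0],[0,0,0.008,0],[0,0,0.006,0],[0,0,0.003,0],[0,0,0,0]]
  ]
}}

```text
t: 4.1
tcp_pos: [0.6237, -0.1031, 0.1625]
tool_rot: [-0.212, 0.977, 0.001, -0.004]
force: [-0.9, 1.1, -0.3]
finger_gap: 1.001
```

```bash
python3 - <<'E'
from h import *
tilt(); need(mach(-.1595,.087,.15),114.2)
E
```

```text
tool z in machine axes deg [-0.15 -0.42] world [-0.44 -0.03] q [-0.339  0.716  1.519 -0.004  0.914 -2.335] qd [ 0.     0.007  0.001 -0.001 -0.002 -0.   ]
t 4.1 tcp [ 0.6237 -0.1031  0.1625] yaw_y 114.51 F [-0.9  1.1 -0.3] gap 1.0013818547131599 mach [-0.1573  0.0866  0.1625] q [-0.34  0.72  1.52 -0.    0.91 -2.34]
tool shift now [-0.0005  0.0021  0.0125] spin 0.31
tool shift after spin [-0.0005  0.0021  0.0125]
```

Request:
{"fn": "apply_moves", "kwargs": {
  "increments": [
    [[0,0.002,0.003,0],[0,0,0.005,0],[0,0,0.005,0],[0,0,0,0]]
  ]
}}

```text
t: 4.5
tcp_pos: [0.6226, -0.1008, 0.1481]
tool_rot: [-0.212, 0.977, 0.001, -0.004]
force: [0.3, -0.1, -0.8]
finger_gap: 1.0
```

```bash
python3 - <<'E'
from h import *
tilt(); need(mach(-.1595,.087,.14),114.2)
E
```

```text
tool z in machine axes deg [-0.17 -0.44] world [-0.47 -0.02] q [-0.336  0.735  1.529 -0.004  0.885 -2.333] qd [ 0.004 -0.006 -0.007  0.     0.    -0.   ]
t 4.5 tcp [ 0.6226 -0.1008  0.1481] yaw_y 114.52 F [ 0.3 -0.1 -0.8] gap 0.9997239911638905 mach [-0.1598  0.0866  0.1481] q [-0.34  0.74  1.53 -0.    0.88 -2.33]
tool shift now [-0.0005 -0.0003  0.0081] spin 0.32
tool shift after spin [-0.0005 -0.0003  0.0081]
```

Request:
{"fn": "apply_moves", "kwargs": {
  "increments": [
    [[0,0,0.004,0],[0,0,0.004,0],[0,0,0.004,0]]
  ]
}}

```text
t: 4.8
tcp_pos: [0.6227, -0.1004, 0.1372]
tool_rot: [-0.212, 0.977, 0.001, -0.004]
force: [-2.8, 2.5, 7.7]
finger_gap: 0.999
```

Request:
{"fn": "apply_moves", "kwargs": {
  "increments": [
    [[0,0,0.005,0],[0,0,0.005,0],[0,0,0.005,0]]
  ]
}}

```text
t: 5.1
tcp_pos: [0.6223, -0.0996, 0.1255]
tool_rot: [-0.212, 0.977, 0.001, -0.003]
force: [-3.3, 1.5, 9.6]
finger_gap: 0.997
```

```bash
python3 - <<'E'
from h import *
tilt(); need(mach(-.1595,.087,.11),114.2)
E
```

```text
tool z in machine axes deg [-0.14 -0.37] world [-0.39 -0.03] q [-0.335  0.768  1.54  -0.004  0.841 -2.331] qd [ 0.003  0.055  0.017 -0.004 -0.079  0.005]
t 5.1 tcp [ 0.6223 -0.0996  0.1255] yaw_y 114.52 F [-3.3  1.5  9.6] gap 0.9966582247658528 mach [-0.1611  0.0868  0.1255] q [-0.33  0.77  1.54 -0.    0.84 -2.33]
tool shift now [-0.0002 -0.0016  0.0155] spin 0.32
tool shift after spin [-0.0003 -0.0016  0.0155]
```

Request:
{"fn": "apply_moves", "kwargs": {
  "increments": [
    [[0,-0.001,0.005,0],[0,-0.001,0.005,0],[0,0,0.005,0]]
  ]
}}

```text
t: 5.4
tcp_pos: [0.6224, -0.0996, 0.1144]
tool_rot: [-0.212, 0.977, 0.001, -0.003]
force: [-2.6, 0.0, 10.0]
finger_gap: 1.002
```

Request:
{"fn": "apply_moves", "kwargs": {
  "increments": [
    [[0,0,0.005,0],[0,0,0.005,0]]
  ]
}}

```text
t: 5.6
tcp_pos: [0.6225, -0.1, 0.1076]
tool_rot: [-0.213, 0.977, -0.0, -0.003]
force: [-4.8, 1.0, 11.0]
finger_gap: 1.0
```

Request:
{"fn": "apply_moves", "kwargs": {
  "increments": [
    [[0,0,0.005,0],[0,0,0.005,0]]
  ]
}}

```text
t: 5.8
tcp_pos: [0.6226, -0.1001, 0.1048]
tool_rot: [-0.213, 0.977, -0.002, -0.002]
force: [-12.9, 5.7, 38.2]
finger_gap: 1.0
```

```bash
python3 - <<'E'
from h import *
tilt(); need(mach(-.1595,.087,.10),114.2)
E
```

```text
tool z in machine axes deg [ 0.14 -0.29] world [-0.21 -0.24] q [-0.334  0.799  1.547 -0.007  0.798 -2.329] qd [ 0.005  0.007  0.012 -0.015 -0.032  0.012]
t 5.8 tcp [ 0.6226 -0.1001  0.1048] yaw_y 114.56 F [-12.9   5.7  38.2] gap 1.0000510496675898 mach [-0.1604  0.0869  0.1048] q [-0.33  0.8   1.55 -0.01  0.8  -2.33]
tool shift now [-0.0001 -0.0009  0.0048] spin 0.36
tool shift after spin [-0.0001 -0.0009  0.0048]
```

On the stop: the force jumped from 11 to 38 N. Holding gently there.

Request:
{"fn": "apply_moves", "kwargs": {
  "increments": [
    [[0,0,0.003,0],[0,0,0.003,0],[0,0,0.003,0],[0,0,0.003,0]]
  ]
}}

```text
t: 6.2
tcp_pos: [0.6223, -0.0998, 0.1053]
tool_rot: [-0.213, 0.977, -0.004, -0.001]
force: [-4.8, 1.4, 17.0]
finger_gap: 1.003
```

```bash
python3 - <<'E'
from h import *
tilt(); need(mach(-.1595,.087,.10),114.2)
E
```

```text
tool z in machine axes deg [ 0.45 -0.18] world [ 0.02 -0.49] q [-0.333  0.797  1.55  -0.011  0.792 -2.325] qd [ 0.004 -0.001  0.008 -0.008 -0.021  0.007]
t 6.2 tcp [ 0.6223 -0.0998  0.1053] yaw_y 114.58 F [-4.8  1.4 17. ] gap 1.0027890374747115 mach [-0.1609  0.0867  0.1053] q [-0.33  0.8   1.55 -0.01  0.79 -2.33]
tool shift now [-0.0003 -0.0013  0.0054] spin 0.38
tool shift after spin [-0.0003 -0.0013  0.0054]
```

Request:
{"fn": "apply_moves", "kwargs": {
  "increments": [
    [[0,0,0.004,0],[0,0,0.004,0],[0,0,0.005,0],[0,0,0.005,0],[0,0,0.004,0]]
  ]
}}

```text
t: 6.7
tcp_pos: [0.622, -0.0995, 0.1047]
tool_rot: [-0.213, 0.977, -0.008, 0.001]
force: [-7.7, 3.3, 20.1]
finger_gap: 0.999
```

Request:
{"fn": "apply_moves", "kwargs": {
  "increments": [
    [[0,0,-0.008,0],[0,0,-0.01,0],[0,0,-0.01,0],[0,0,-0.01,0],[0,0.002,-0.015,0]]
  ]
}}

```text
t: 7.2
tcp_pos: [0.6204, -0.0968, 0.1606]
tool_rot: [-0.213, 0.977, -0.008, 0.001]
force: [-0.3, -0.4, 0.1]
finger_gap: 1.002
```

Request:
{"fn": "apply_moves", "kwargs": {
  "increments": [
    [[0,0.005,-0.03,0],[0,0.01,-0.03,0],[0,0.02,-0.03,0],[0,0.03,-0.03,0],[0,0.03,-0.02,0]]
  ]
}}

```text
t: 7.7
tcp_pos: [0.5803, -0.009, 0.3053]
tool_rot: [-0.21, 0.978, -0.008, 0.001]
force: [0.7, -0.7, -0.4]
finger_gap: 1.003
```

Request:
{"fn": "apply_moves", "kwargs": {
  "increments": [
    [[0,0.04,0,8],[0,0.04,0,8],[0,0,0,8],[0,0,0,8],[0,0,0,8]]
  ]
}}

```text
t: 8.2
tcp_pos: [0.5501, 0.0734, 0.3125]
tool_rot: [0.148, 0.989, -0.006, 0.009]
force: [-0.0, 0.6, -0.1]
finger_gap: 1.002
```

```bash
python3 - <<'E'
from h import *
tilt(); need(mach(-.15,-.075,.2),24.2)
for n in("scene","top"):
    p,d=manip.snapshot(n); cv2.imwrite(f"pics/{n}3.png",p[:,:,::-1]); np.save(f"pics/{n}3.npy",d)
E
```

```text
tool z in machine axes deg [1.15 0.49] world [ 0.92 -0.84] q [-0.063  0.419  1.608 -0.015  1.098 -1.33 ] qd [ 0.014 -0.015 -0.    -0.004  0.005  1.443]
t 8.2 tcp [0.5501 0.0734 0.3125] yaw_y 72.99 F [-0.   0.6 -0.1] gap 1.002243294771691 mach [-0.3485  0.0918  0.3125] q [-0.06  0.42  1.61 -0.02  1.1  -1.33]
tool shift now [-0.003  -0.2582  0.115 ] spin 48.79
tool shift after spin [-0.1962 -0.1678  0.115 ]
```

View pics/scene3.png

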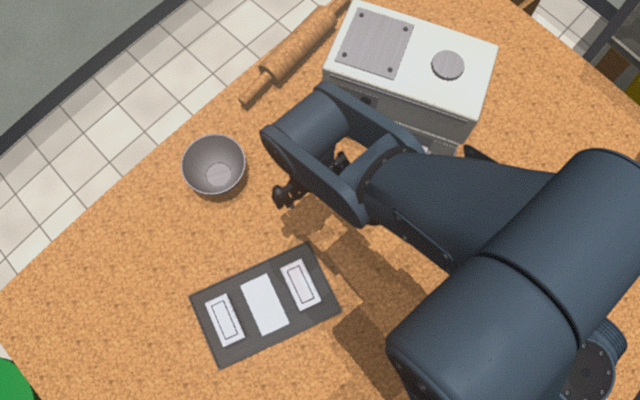

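View pics/top3.png

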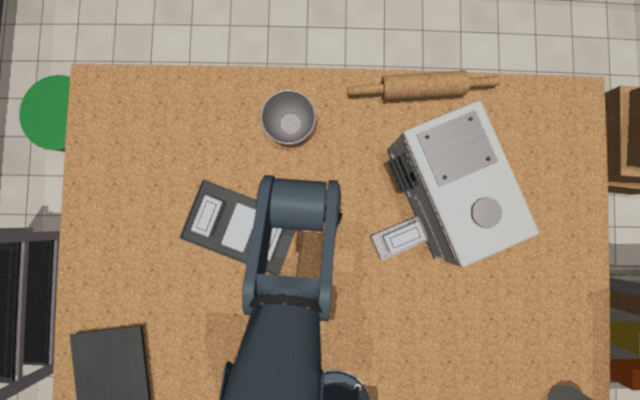

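The top view shows the tin pushed out on the ledge at about (405,236). The pedal looks to be up again at (402,172). I'll measure the tin next.

```bash
python3 - <<'E'
from h import *
p=cv2.imread("pics/top3.png"); crop(p,360,140,460,270,6,"pics/c9.png");crop(p,365,205,445,265,9,"pics/c9.png")
C=cloud("top",np.load("pics/top3.npy"));print(C[172,404].round(3))
M=(C.reshape(-1,3)-O)@np.c_[EX,EY,[0,0,1]]
k=(M[:,2]>.06)&(M[:,2]<.085)&(abs(M[:,1]+.075)<.05)&(M[:,0]<-.085)&(M[:,0]>-.25)
m=M[k];print(k.sum(),m.mean(0),np.percentile(m,[1,99],axis=0));(c,s,a)=cv2.minAreaRect((m[:,:2]*1000).astype(np.float32));print(c,s,a)
k=(M[:,2]>.07)&(M[:,2]<.1)&(abs(M[:,1]-.085)<.06)&(abs(M[:,0]+.1)<.015);print('tread',k.sum(),M[k].mean(0))
E
```

```text
[ 0.656 -0.173  0.089]
740 [-0.14616331 -0.07408297  0.07194421] [[-0.19663597 -0.09926192  0.06681114]
 [-0.09530428 -0.04903806  0.07676755]]
(-145.6905517578125, -74.13874053955078) (51.6098747253418, 103.58631896972656) 89.3534927368164
tread 374 [-0.0992656   0.08547732  0.08726589]
```

View pics/c9.png

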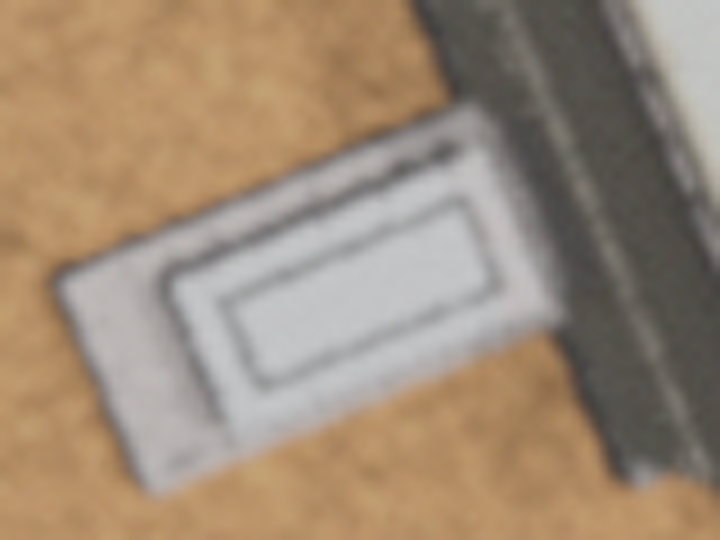

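Request:
{"fn": "apply_moves", "kwargs": {
  "increments": [
    [[0,0,0,8],[0,0,0,8],[0,0,0,8],[0,0,0,8],[0,0,0,8]]
  ]
}}

```text
t: 8.8
tcp_pos: [0.5501, 0.0724, 0.3138]
tool_rot: [0.479, 0.878, -0.003, 0.011]
force: [-0.6, 0.0, 0.5]
finger_gap: 1.002
```

```bash
python3 - <<'E'
from h import *
tilt(); need(mach(-.15,-.074,.2),24.2)
E
```

```text
tool z in machine axes deg [1.16 0.51] world [ 0.94 -0.85] q [-0.065  0.417  1.607 -0.015  1.101 -0.63 ] qd [-0.003 -0.003 -0.    -0.     0.006  1.402]
t 8.8 tcp [0.5501 0.0724 0.3138] yaw_y 32.75 F [-0.6  0.   0.5] gap 1.0023037166165378 mach [-0.3475  0.0915  0.3138] q [-0.06  0.42  1.61 -0.02  1.1  -0.63]
tool shift now [-0.1683 -0.1936  0.1163] spin 8.55
tool shift after spin [-0.1952 -0.1665  0.1163]
```

Request:
{"fn": "apply_moves", "kwargs": {
  "increments": [
    [[0,0,0,7],[-0.035,-0.03,0.01,0],[-0.035,-0.03,0.01,0],[-0.035,-0.03,0.01,0],[-0.035,-0.03,0.01,0]]
  ]
}}

```text
t: 9.3
tcp_pos: [0.5061, -0.1071, 0.2775]
tool_rot: [0.523, 0.852, 0.0, 0.014]
force: [1.1, -0.5, 0.2]
finger_gap: 0.998
```

```bash
python3 - <<'E'
from h import *
tilt(); need(mach(-.15,-.074,.2),24.2)
E
```

```text
tool z in machine axes deg [1.35 0.96] world [ 1.43 -0.84] q [-0.423  0.412  1.744 -0.004  0.957 -0.892] qd [-0.944  0.091  0.18   0.034 -0.304 -0.993]
t 9.3 tcp [ 0.5061 -0.1071  0.2775] yaw_y 26.97 F [ 1.1 -0.5  0.2] gap 0.9983813613644867 mach [-0.2019 -0.0223  0.2775] q [-0.42  0.41  1.74 -0.    0.96 -0.89]
tool shift now [-0.0474 -0.0554  0.0778] spin 2.77
tool shift after spin [-0.0501 -0.053   0.0778]
```

Request:
{"fn": "apply_moves", "kwargs": {
  "increments": [
    [[-0.017,-0.018,0.012,1],[-0.015,-0.017,0.015,1],[-0.008,-0.01,0.015,0.8],[0,0,0.012,0],[0,0,0,0]]
  ]
}}

```text
t: 9.8
tcp_pos: [0.4825, -0.1743, 0.2228]
tool_rot: [0.542, 0.84, -0.0, 0.016]
force: [-0.5, 0.1, 0.5]
finger_gap: 1.001
```

```bash
python3 - <<'E'
from h import *
tilt(); need(mach(-.15,-.074,.16),24.2)
E
```

```text
tool z in machine axes deg [1.51 0.96] world [ 1.49 -0.98] q [-5.650e-01  4.910e-01  1.808e+00 -1.000e-03  8.110e-01 -9.890e-01] qd [-0.023 -0.017 -0.017 -0.003  0.011 -0.027]
t 9.8 tcp [ 0.4825 -0.1743  0.2228] yaw_y 24.39 F [-0.5  0.1  0.5] gap 1.0006232854683839 mach [-0.1502 -0.0714  0.2228] q [-0.56  0.49  1.81 -0.    0.81 -0.99]
tool shift now [ 0.0014 -0.0037  0.0627] spin 0.19
tool shift after spin [ 0.0014 -0.0037  0.0627]
```

Request:
{"fn": "apply_moves", "kwargs": {
  "increments": [
    [[0.001,-0.002,0.015,0],[0,-0.001,0.02,0],[0,0,0.015,0],[0,0,0.01,0],[0,0,0,0]]
  ]
}}

```text
t: 10.3
tcp_pos: [0.4835, -0.1769, 0.1644]
tool_rot: [0.537, 0.843, -0.0, 0.019]
force: [-0.0, 0.7, -0.2]
finger_gap: 0.998
```

```bash
python3 - <<'E'
from h import *
tilt(); need(mach(-.15,-.075,.114),24.2)
E
```

```text
tool z in machine axes deg [1.82 1.17] world [ 1.82 -1.18] q [-5.680e-01  5.940e-01  1.847e+00 -1.000e-03  6.620e-01 -1.004e+00] qd [ 0.006 -0.019 -0.015  0.     0.012 -0.014]
t 10.3 tcp [ 0.4835 -0.1769  0.1644] yaw_y 25.02 F [-0.   0.7 -0.2] gap 0.9984900026238371 mach [-0.1474 -0.0715  0.1644] q [-0.57  0.59  1.85 -0.    0.66 -1.  ]
tool shift now [ 0.0043 -0.0044  0.0502] spin 0.82
tool shift after spin [ 0.0042 -0.0045  0.0502]
```

Request:
{"fn": "apply_moves", "kwargs": {
  "increments": [
    [[0.004,-0.004,0.012,0.8],[0.001,0,0.014,0],[0.001,0,0.012,0],[0.001,0,0.008,0],[0,0,0,0]]
  ]
}}

```text
t: 10.8
tcp_pos: [0.4815, -0.174, 0.12]
tool_rot: [0.541, 0.841, -0.0, 0.023]
force: [0.1, 0.3, -0.8]
finger_gap: 0.998
```

```bash
python3 - <<'E'
from h import *
tilt(); need(mach(-.15,-.075,.114),24.2)
E
```

```text
tool z in machine axes deg [2.22 1.44] world [ 2.22 -1.43] q [-5.650e-01  6.750e-01  1.879e+00 -1.000e-03  5.410e-01 -9.920e-01] qd [ 0.001 -0.013 -0.01   0.     0.004 -0.003]
t 10.8 tcp [ 0.4815 -0.174   0.12  ] yaw_y 24.50 F [ 0.1  0.3 -0.8] gap 0.9984162836054732 mach [-0.1509 -0.0721  0.12  ] q [-0.57  0.68  1.88 -0.    0.54 -0.99]
tool shift now [-0.0006 -0.003   0.006 ] spin 0.30
tool shift after spin [-0.0006 -0.003   0.006 ]
```

Request:
{"fn": "apply_moves", "kwargs": {
  "increments": [
    [[0,-0.004,0.004,0],[0,0,0.002,0],[0,0,0,0]]
  ]
}}

```text
t: 11.1
tcp_pos: [0.4785, -0.1763, 0.1143]
tool_rot: [0.541, 0.841, -0.0, 0.024]
force: [0.9, -0.1, -0.8]
finger_gap: 1.0
```

Request:
{"fn": "apply_moves", "kwargs": {
  "increments": [
    [[0,0,0,0],[0,0,0,0],[0,0,0,0],[0,0,0,0],[0,0,0,0]]
  ],
  "fingers": 0,
  "newtons": 50
}}

```text
t: 11.6
tcp_pos: [0.4789, -0.1765, 0.1156]
tool_rot: [0.541, 0.841, 0.0, 0.025]
force: [0.6, 0.5, -1.7]
finger_gap: 0.552
```

Request:
{"fn": "apply_moves", "kwargs": {
  "increments": [
    [[0,0,0,0],[0,0,0,0],[0,0,0,0]]
  ]
}}

```text
t: 11.9
tcp_pos: [0.4788, -0.1764, 0.1154]
tool_rot: [0.541, 0.841, -0.0, 0.025]
force: [-0.1, 0.2, -0.2]
finger_gap: 0.555
```

```bash
python3 - <<'E'
from h import *
tilt(); need(mach(-.15,-.075,.114),24.2)
E
```

```text
tool z in machine axes deg [2.37 1.54] world [ 2.37 -1.53] q [-0.572  0.683  1.887  0.     0.522 -1.   ] qd [-0.001  0.001  0.001 -0.001 -0.001  0.   ]
t 11.9 tcp [ 0.4788 -0.1764  0.1154] yaw_y 24.55 F [-0.1  0.2 -0.2] gap 0.5554521665976604 mach [-0.1498 -0.0756  0.1154] q [-0.57  0.68  1.89  0.    0.52 -1.  ]
tool shift now [0.0002 0.0006 0.0014] spin 0.35
tool shift after spin [0.0002 0.0006 0.0014]
```

Gripped: the gap of 0.555 matches about 47 mm. Lifting now.

Request:
{"fn": "apply_moves", "kwargs": {
  "increments": [
    [[0,0,-0.01,0],[0,0,-0.02,0],[0,0,-0.03,0],[0,0,-0.03,0],[0,0,-0.02,0]]
  ]
}}

```text
t: 12.4
tcp_pos: [0.4719, -0.1722, 0.227]
tool_rot: [0.541, 0.841, 0.0, 0.019]
force: [-0.4, 0.1, -1.7]
finger_gap: 0.552
```

```bash
python3 - <<'E'
from h import *
tilt(); need([.4985,.2733,.23],70.3)
E
```

```text
tool z in machine axes deg [1.85 1.21] world [ 1.86 -1.19] q [-0.573  0.471  1.834  0.     0.798 -1.   ] qd [-0.002 -0.361 -0.14  -0.     0.52  -0.   ]
t 12.4 tcp [ 0.4719 -0.1722  0.227 ] yaw_y 24.51 F [-0.4  0.1 -1.7] gap 0.5517736960698949 mach [-0.1565 -0.0802  0.227 ] q [-0.57  0.47  1.83  0.    0.8  -1.  ]
tool shift now [ 0.3942  0.2091 -0.0114] spin -45.79
tool shift after spin [ 0.125   0.4283 -0.0114]
```

Request:
{"fn": "apply_moves", "kwargs": {
  "increments": [
    [[0,0,-0.005,-8],[0.01,0.005,-0.005,-8],[0.02,0.01,0,-8],[0.02,0.02,0,-8],[0.02,0.03,0,-8]]
  ]
}}

```text
t: 12.9
tcp_pos: [0.4636, -0.0772, 0.2418]
tool_rot: [0.211, 0.977, -0.01, 0.025]
force: [-0.4, 1.3, -2.3]
finger_gap: 0.555
```

```bash
python3 - <<'E'
from h import *
tilt(); need([.4985,.2733,.23],70.3)
E
```

```text
tool z in machine axes deg [2.61 1.67] world [ 2.6  -1.69] q [-0.399  0.408  1.904 -0.014  0.777 -1.535] qd [ 0.741 -0.086  0.199 -0.049 -0.11  -0.658]
t 12.9 tcp [ 0.4636 -0.0772  0.2418] yaw_y 65.62 F [-0.4  1.3 -2.3] gap 0.5551379624264817 mach [-0.2466 -0.0488  0.2418] q [-0.4   0.41  1.9  -0.01  0.78 -1.53]
tool shift now [0.1132 0.3337 0.003 ] spin -4.68
tool shift after spin [0.0856 0.3418 0.003 ]
```

Request:
{"fn": "apply_moves", "kwargs": {
  "increments": [
    [[0.01,0.035,0,-2],[0.01,0.04,0,-1.5],[0.01,0.04,0,0],[0.01,0.04,0,0],[0.01,0.04,0,0]]
  ]
}}

```text
t: 13.4
tcp_pos: [0.4868, 0.1291, 0.2396]
tool_rot: [0.181, 0.983, -0.011, 0.025]
force: [0.8, 0.0, -1.5]
finger_gap: 0.556
```

```bash
python3 - <<'E'
from h import *
tilt(); need([.4985,.2733,.23],70.3)
E
```

```text
tool z in machine axes deg [2.62 1.66] world [ 2.58 -1.71] q [ 0.052  0.452  1.819 -0.044  0.828 -1.127] qd [ 0.892  0.173 -0.351 -0.051  0.188  0.912]
t 13.4 tcp [0.4868 0.1291 0.2396] yaw_y 69.15 F [ 0.8  0.  -1.5] gap 0.5555527785447838 mach [-0.4252  0.0569  0.2396] q [ 0.05  0.45  1.82 -0.04  0.83 -1.13]
tool shift now [0.0408 0.139  0.0059] spin -1.15
tool shift after spin [0.038  0.1398 0.0059]
```

```bash
cat >> h.py <<'E'
TG=mach(-.146,-.0745,.030); Rg=Ro.from_quat([.541,.841,0,.025]).as_matrix(); off=Rg.T@(TG-np.array([.4788,-.1764,.1154]))
def tin():
    s=manip.sense(); R=Ro.from_quat(s["tool_rot"]).as_matrix(); b=s['tcp_pos']+R@off
    Rt=R@Rg.T@np.c_[EX,EY,[0,0,1]]
    print('pred tin',b.round(4),'tilt',np.degrees(np.arccos(Rt[2,2])).round(2),'x-yaw',np.degrees(np.arctan2(Rt[1,0],Rt[0,0])).round(2))
    e=np.array([.4985,.2733,.005])-b; print('tool shift to place',(R.T@e).round(4),'world',e.round(4))
E
python3 - <<'E'
from h import *
tin()
E
```

```text
pred tin [0.4904 0.1253 0.1543] tilt 2.31 x-yaw -21.17
tool shift to place [0.0529 0.1429 0.145 ] world [ 0.0081  0.148  -0.1493]
```

Request:
{"fn": "apply_moves", "kwargs": {
  "increments": [
    [[0.008,0.03,0,-1],[0.008,0.03,0,0],[0.008,0.03,0,0],[0.004,0.015,0,0],[0,0,0,0]]
  ]
}}

```text
t: 13.9
tcp_pos: [0.4941, 0.2473, 0.239]
tool_rot: [0.168, 0.985, -0.01, 0.025]
force: [0.0, -0.5, -2.1]
finger_gap: 0.551
```

```bash
python3 - <<'E'
from h import *
tin();tilt(); need([.4985,.2733,.23],70.3)
p,d=manip.snapshot("scene"); cv2.imwrite("pics/s5.png",p[:,:,::-1]); p,d=manip.snapshot("top"); cv2.imwrite("pics/t5.png",p[:,:,::-1])
E
```

```text
pred tin [0.4979 0.2437 0.1536] tilt 2.27 x-yaw -19.69
tool shift to place [0.0171 0.0298 0.1476] world [ 0.0006  0.0296 -0.1486]
tool z in machine axes deg [2.55 1.76] world [ 2.65 -1.6 ] q [ 0.278  0.511  1.696 -0.051  0.899 -0.924] qd [ 0.001 -0.009  0.014 -0.017  0.013 -0.002]
t 13.9 tcp [0.4941 0.2473 0.239 ] yaw_y 70.63 F [ 0.  -0.5 -2.1] gap 0.5513320517064646 mach [-0.53    0.1121  0.239 ] q [ 0.28  0.51  1.7  -0.05  0.9  -0.92]
tool shift now [0.0049 0.0261 0.0084] spin 0.33
tool shift after spin [0.0051 0.0261 0.0084]
```

View pics/s5.png

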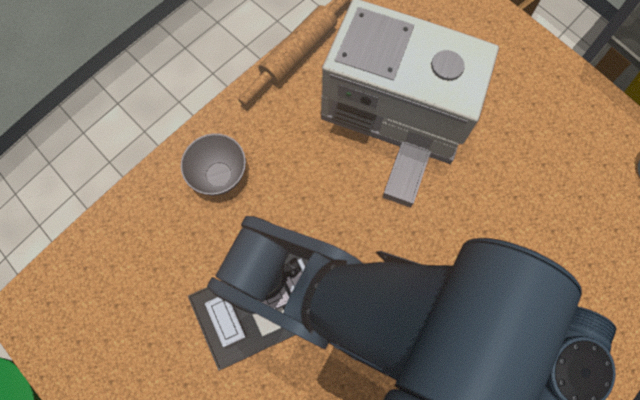

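Request:
{"fn": "apply_moves", "kwargs": {
  "increments": [
    [[0.006,0.015,0.01,0],[0.005,0.013,0.02,0],[0.002,0,0.02,0],[0.001,0,0.02,0],[0,0,0,0]]
  ]
}}

```text
t: 14.5
tcp_pos: [0.4934, 0.2725, 0.1653]
tool_rot: [0.173, 0.985, -0.011, 0.025]
force: [-0.1, -0.5, -0.9]
finger_gap: 0.552
```

```bash
python3 - <<'E'
from h import *
tin();tilt(); need([.4985,.2733,.23],70.3)
E
```

```text
pred tin [0.497  0.2687 0.08  ] tilt 2.34 x-yaw -20.23
tool shift to place [0.0041 0.0058 0.0748] world [ 0.0015  0.0046 -0.075 ]
tool z in machine axes deg [2.6  1.65] world [ 2.57 -1.69] q [ 0.323  0.638  1.717 -0.062  0.754 -0.856] qd [-0.002 -0.029 -0.017  0.001  0.01   0.004]
t 14.5 tcp [0.4934 0.2725 0.1653] yaw_y 70.09 F [-0.1 -0.5 -0.9] gap 0.551639118327968 mach [-0.5533  0.1217  0.1653] q [ 0.32  0.64  1.72 -0.06  0.75 -0.86]
tool shift now [-0.0079  0.0017 -0.0644] spin -0.21
tool shift after spin [-0.0079  0.0017 -0.0644]
```

Request:
{"fn": "apply_moves", "kwargs": {
  "increments": [
    [[0.001,0.004,0.015,0],[0.001,0.002,0.015,0],[0.001,0,0.012,0],[0.001,0,0.008,0],[0,0,0,0]]
  ]
}}

```text
t: 15.0
tcp_pos: [0.4952, 0.2769, 0.1137]
tool_rot: [0.174, 0.984, -0.01, 0.025]
force: [-0.6, -0.7, -1.9]
finger_gap: 0.555
```

```bash
python3 - <<'E'
from h import *
tin();tilt(); need([.4985,.2733,.23],70.3)
E
```

```text
pred tin [0.4989 0.2732 0.0284] tilt 2.31 x-yaw -20.44
tool shift to place [0.0017 0.0002 0.0233] world [-0.0004  0.0001 -0.0234]
tool z in machine axes deg [2.61 1.71] world [ 2.63 -1.68] q [ 0.33   0.728  1.729 -0.07   0.652 -0.834] qd [-0.002 -0.007 -0.006 -0.001 -0.    -0.   ]
t 15.0 tcp [0.4952 0.2769 0.1137] yaw_y 69.88 F [-0.6 -0.7 -1.9] gap 0.5548139102234317 mach [-0.5566  0.1252  0.1137] q [ 0.33  0.73  1.73 -0.07  0.65 -0.83]
tool shift now [-0.0105 -0.0036 -0.1159] spin -0.42
tool shift after spin [-0.0105 -0.0037 -0.1159]
```

Well centred, with 23 mm left to go. Lowering until it touches.

Request:
{"fn": "apply_moves", "kwargs": {
  "increments": [
    [[0,0,0.007,0],[0,0,0.006,0],[0,0,0.004,0],[0,0,0.002,0]]
  ]
}}

```text
t: 15.4
tcp_pos: [0.4972, 0.2765, 0.0946]
tool_rot: [0.175, 0.984, -0.01, 0.027]
force: [0.7, 0.1, -1.5]
finger_gap: 0.559
```

Request:
{"fn": "apply_moves", "kwargs": {
  "increments": [
    [[0,0,0.002,0],[0,0,0.002,0],[0,0,0.002,0]]
  ]
}}

```text
t: 15.7
tcp_pos: [0.4979, 0.2762, 0.0907]
tool_rot: [0.175, 0.984, -0.01, 0.027]
force: [-5.6, -2.4, 23.3]
finger_gap: 0.554
```

```bash
python3 - <<'E'
from h import *
tin();tilt()
E
```

```text
pred tin [0.5019 0.2725 0.0054] tilt 2.26 x-yaw -20.47
tool shift to place [ 0.0035 -0.0005  0.0002] world [-0.0034  0.0008 -0.0004]
tool z in machine axes deg [2.66 1.93] world [ 2.85 -1.63] q [ 0.328  0.769  1.731 -0.076  0.604 -0.83 ] qd [-0.004  0.007  0.002 -0.008 -0.015 -0.002]
```

Contact at 23 N, and the predicted underside height is 5.4 mm, so the tin is on the floor. Easing off and releasing.

Request:
{"fn": "apply_moves", "kwargs": {
  "increments": [
    [[0,0,0,0],[0,0,0,0],[0,0,0,0]]
  ]
}}

```text
t: 16.0
tcp_pos: [0.4983, 0.2764, 0.092]
tool_rot: [0.175, 0.984, -0.009, 0.028]
force: [0.3, 1.3, -2.3]
finger_gap: 0.555
```

Request:
{"fn": "apply_moves", "kwargs": {
  "increments": [
    [[0,0,0,0],[0,0,0,0],[0,0,0,0],[0,0,0,0],[0,0,0,0]]
  ],
  "fingers": 0.8
}}

```text
t: 16.5
tcp_pos: [0.499, 0.2767, 0.0919]
tool_rot: [0.175, 0.984, -0.009, 0.029]
force: [-0.1, -0.5, -0.3]
finger_gap: 0.8
```

```bash
python3 - <<'E'
from h import *
tin();tilt();print(manip.sense()['finger_gap'],manip.sense()['force'])
E
```

```text
pred tin [0.5034 0.2731 0.0066] tilt 2.21 x-yaw -20.46
tool shift to place [ 0.0047 -0.0015  0.0013] world [-0.0049  0.0002 -0.0016]
tool z in machine axes deg [2.68 2.15] world [ 3.06 -1.57] q [ 0.328  0.768  1.73  -0.076  0.603 -0.83 ] qd [-0.001 -0.001 -0.001 -0.002 -0.001  0.001]
0.8000443465507797 [-0.07012546 -0.4980982  -0.25138676]
```

Released with 10 mm clearance a side. Retreating upward.

Request:
{"fn": "apply_moves", "kwargs": {
  "increments": [
    [[0,0,-0.01,0],[0,0,-0.02,0],[0,0,-0.03,0],[0,0,-0.04,0],[0,0,-0.04,0]]
  ]
}}

```text
t: 17.0
tcp_pos: [0.4887, 0.2794, 0.2322]
tool_rot: [0.175, 0.984, -0.012, 0.023]
force: [0.7, 0.7, -0.3]
finger_gap: 0.798
```

Request:
{"fn": "apply_moves", "kwargs": {
  "increments": [
    [[0,-0.03,-0.02,0],[0,-0.04,0,0],[0,-0.045,0,0],[0,-0.045,0,0],[0,-0.045,0,0]]
  ]
}}

```text
t: 17.5
tcp_pos: [0.4214, 0.088, 0.2661]
tool_rot: [0.169, 0.985, -0.006, 0.036]
force: [1.4, -1.1, 0.2]
finger_gap: 0.799
```

Request:
{"fn": "apply_moves", "kwargs": {
  "increments": [
    [[0,-0.045,0,0],[0,-0.045,0,0],[0,-0.03,0,0],[0,0,0,0],[0,0,0,0]]
  ]
}}

```text
t: 18.0
tcp_pos: [0.3774, -0.0324, 0.2699]
tool_rot: [0.173, 0.984, -0.007, 0.04]
force: [-0.7, -0.0, 0.2]
finger_gap: 0.797
```

```bash
python3 - <<'E'
from h import *
tilt()
for n in("scene","top"):
    p,d=manip.snapshot(n); cv2.imwrite(f"pics/{n}6.png",p[:,:,::-1]); np.save(f"pics/{n}6.npy",d)
    C=cloud(n,d).reshape(-1,3); k=(np.hypot(C[:,0]-.4985,C[:,1]-.2733)<.062)&(C[:,2]>.03)&(C[:,2]<.07)
    m=C[k]; r=cv2.minAreaRect((m[:,:2]*1000).astype(np.float32)); print(n,k.sum(),m.mean(0).round(4),r)
    M=(C-O)@np.c_[EX,EY,[0,0,1]]
    k=(M[:,2]>.04)&(M[:,2]<.1)&(abs(M[:,1]-.085)<.04)&(abs(M[:,0]+.1)<.008);print('tread',k.sum(),M[k].mean(0))
p=cv2.imread("pics/scene6.png"); crop(p,180,235,350,370,4,"pics/c10.png")
E
```

```text
tool z in machine axes deg [3.23 3.3 ] world [ 4.34 -1.59] q [-0.385  0.238  2.093  0.004  0.731 -1.611] qd [-0.033 -0.017  0.004 -0.004  0.002 -0.011]
scene 1146 [0.5029 0.2723 0.047 ] ((503.4889831542969, 272.38604736328125), (51.93999099731445, 104.45587158203125), 69.50494384765625)
tread 207 [-0.10018342  0.08489297  0.08849992]
top 721 [0.5009 0.2711 0.046 ] ((500.6576232910156, 271.9346923828125), (52.06877899169922, 103.644775390625), 70.26522827148438)
tread 176 [-0.09991869  0.0847327   0.08775365]
```

View pics/c10.png

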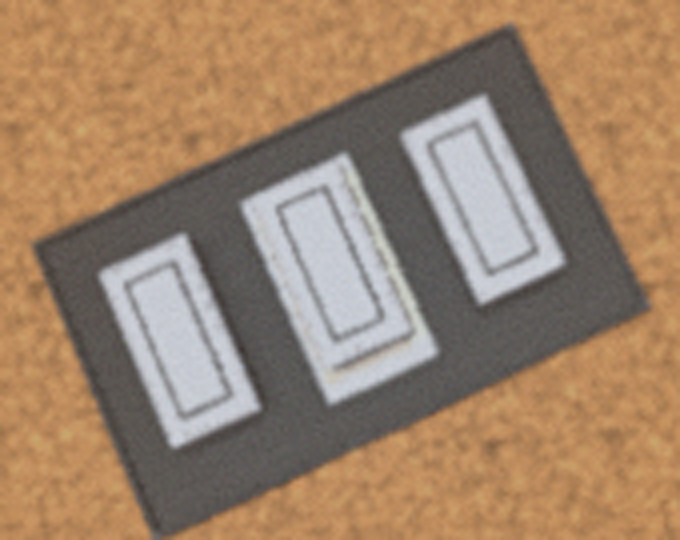

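View pics/top6.png

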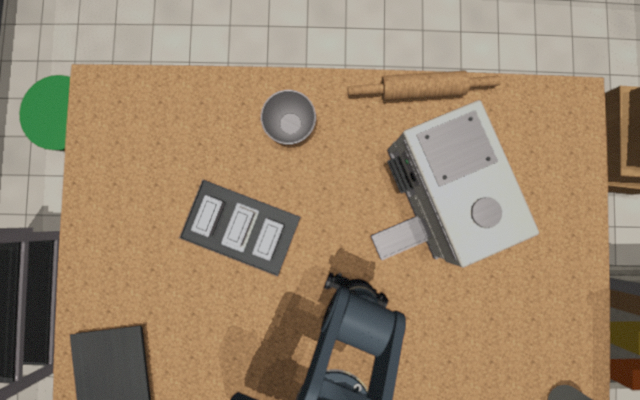

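The tin lies on the liner: 3–5 mm off centre, yaw within 1°, and top at 47 mm, so it's seated. The other tins look the same as before, the tread is back at 88 mm, and the arm is clear. Handing in.

```bash
python3 - <<'E'
from h import *
print(manip.sense()['qd'].round(3)); print(manip.sign_off())
E
```

```text
[ 0.023  0.011 -0.003  0.001 -0.001 -0.002]
the job is handed in; nothing more can be done
None
```

I pressed the pedal to its stop and let it spring back, then moved the pushed-out tin onto the bare liner. The job was handed in at about 18 s of the 54 s allowed, and no verdict was reported.

**Press:** The moves only allow spinning about the tool axis, so I couldn't lean the tool as you advised. I pressed upright instead, with one open finger on the front edge of the tread. The force on the stop read about 38 N at most, then 17–20 N while I held it for about 0.9 s. I could not see the pedal angle during the press because the arm blocked the view. I judged the stop from the force jump and from the tin coming fully out.

**Last checks:**

| Check | Result |
|---|---|
| Distance from liner centre | about 2.6 mm (top camera), 5 mm (scene camera); limit 20 mm |
| Angle to liner | within about 1° |
| Seating | top at 46–47 mm, as for a tin standing on the tray floor |
| Set-down | placed in contact at about 23 N, then released |
| Pedal | tread back at 88 mm, its rest height |
| Other two tins | look unmoved in the before and after pictures; I did not measure them |
| Robot | clear of everything |

None of these checks failed. The two cameras disagreed by about 3 mm on the tin's position.

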